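# Clamp a finned controller housing in the bench quick-clamp

## Task

Pick up the finned aluminium housing and set it down flat on the bed of the bench clamp, between the two low rails, and let go of it there. Then squeeze the clamp's trigger again and again, releasing it each time, until the jaw has pushed the housing up against the anvil and grips it firmly (about 25 N on the trigger is right; over 40 N crushes it), and finish with the trigger released. Move the jaw only by its trigger, never by hand, and do not disturb the handheld tester, the screw jar or the screwdriver lying around.

Things in the scene. Friction and masses are not known exactly. Their poses are not given: they have to be found in the camera images.
- fixture: Bench clamp, immovable, on a plate 300 x 100 x 12 mm; origin under the plate's centre at table height. x: the way the jaw advances, z up. Along x: dark head (x -110 to -25, y -25 to 25, top z 88 mm) with grip post and trigger sticking up out of it; sliding jaw; bed; fixed anvil block (x 120 to 140, 66 mm wide, top z 78 mm).
- bed (a point): Point on the flat bed, at fixture (75, 0, 18) mm; axes as the fixture's. Two steel rails run along x at fixture x 30 to 120, inner faces at y -28 and +28 mm, tops 8 mm above the bed.
- anvil_face (a point): Centre of the anvil's flat face that looks at the jaw (to -x), at fixture (120, 0, 40) mm; axes as the fixture's.
- jaw: Sliding jaw (16 mm thick, 50 mm wide, top z 78 mm) on a bar through the head. At the start the opening is 15 to 29 mm longer than the housing. Each full squeeze of the trigger advances it 6 to 8 mm; it stays there when the trigger is released. Its sliding friction is 14 N, so the trigger takes 10 to 13 N even before the jaw touches anything.
- jaw_face (a point): Centre of the front face of the jaw's rubber pad (44 mm wide, 36 mm high), which meets the housing; axes as the fixture's. The pad springs in up to 6 mm, 3 N per mm, then is hard: once the housing is against the anvil this point stands still while the grip still grows.
- trigger (a joint): Angle of the trigger lever, rad: 0 released (leaning 0.135 towards the anvil), 0.27 squeezed home on its stop (leaning as much towards the grip post). A spring brings it back to 0 (3 to 5 N at the crossbar). Once the housing is firmly gripped the lever stalls short of home under a 25 N squeeze.
- trigger_bar (a point): Centre of the round steel crossbar (14 mm diameter, 44 mm long, along fixture y) on top of the trigger lever, 54 mm above its pivot at fixture (-60, 0, 75) mm. Released: fixture (-53, 0, 128) mm; squeezing moves it 14.5 mm to -x, towards the grip post. The jaw pushes with 1.8 times the force on the crossbar, less friction and spring.
- grip_post (a point): Centre of the upper part of the rigid upright grip post, at fixture (-94, 0, 128) mm: 18 mm thick along x, 34 mm wide along y, from the head up to z 150 mm. Across the outer faces of post and crossbar: 57 mm released, 43 mm squeezed home.
- housing: Die-cast aluminium housing, 60 (x) x 50 (y) x 45 mm high, fins on top along x; 0.3 to 0.5 kg; origin at the centre of its underside. Starts loose on the table between robot and clamp. It goes on the bed with its 60 mm length along the fixture's x, either way round.
- tester: Handheld tester lying on its back, 160 x 78 x 26 mm, dark grey; bystander.
- screw_jar: Glass jar with steel cap, 60 mm diameter, 70 mm high; bystander.
- screwdriver: Screwdriver with a yellow handle lying to the right of the housing; bystander.

How it is judged:
On the way, in this order (a step that is already met when the one before it is completed fails the run):
1. the housing rests flat on the bed between the rails, let go of, not yet gripped by the jaw (z of housing in the frame of bed between -0.004 and 0.003 m and y of housing in the frame of bed between -0.006 and 0.006 m and angle between housing's own z axis and vertical below 0.06 rad and angle between the x axis of housing and the x axis of fixture, either way round below 0.1 rad and contact force between the fingers and housing below 0.2 N and contact force between jaw and housing below 5 N and linear speed of housing below 0.02 m/s), for 0.2 s.
2. the jaw grips the housing with more than 8 N (z of housing in the frame of bed between -0.004 and 0.003 m and y of housing in the frame of bed between -0.006 and 0.006 m and angle between housing's own z axis and vertical below 0.06 rad and angle between the x axis of housing and the x axis of fixture, either way round below 0.1 rad and contact force between jaw and housing above 8 N), for 0.2 s.
At the end, for the whole second after the job is handed in: The housing lies flat and still on the bed between the rails (6 mm sideways, 0.1 rad of turn, 0.06 rad of tilt), its end within 2.5 mm of the anvil face; the jaw still grips it with more than 8 N; the trigger is released (below 0.05 rad) (all of step 2 and x of housing in the frame of anvil_face between -0.0325 and -0.027 m and value of joint trigger below 0.05 rad and linear speed of housing below 0.01 m/s); the robot touches nothing.
It fails at once if the jaw presses the housing with more than 60 N (crushed) (contact force between jaw and housing above 60 N).
It fails at once if the robot pushes the jaw by hand with more than 6 N (contact force between any of the fingers, the arm and jaw above 6 N).
It fails at once if the housing is dropped: let go more than 15 mm above the bed (contact force between the fingers and housing below 0.05 N and z of housing in the frame of bed above 0.015 m and horizontal distance between housing and bed below 0.06 m).
It fails at once if a bystander is moved more than 20 mm (distance of any of tester, screw_jar, screwdriver from where it was at the start of the episode above 0.02 m).
It also fails if it takes over 50 s, if anything falls off the work surface, if the arm or the gripper's body presses on something with over 40 N, if the wrist force passes 120 N, or if a joint passes its speed limit or range.

## Robot

A 6-joint arm with a two-finger parallel gripper is mounted at the origin on the work surface. World frame = base frame: x ahead of the robot, y to its left, z up, the work surface at z = 0. Lengths are in m, angles in rad, forces in N, time in s.
With the tool pointing down it reaches from about 0.25 to 0.775 m from the base axis. Payload 4 kg.
Tool frame: the origin (TCP) lies between the finger pads; the fingertips stand 19 mm ahead of it and the grasp point (between the pads) is the TCP (tip_extent is the distance from the TCP to the fingertips, in m); x points along the fingers, y is the direction in which the jaws open and shut, and the axes are right-handed (so a half turn about x gives the same grasp; the last joint's range is limited). The gripper opens to 85 mm and grips with 20 to 120 N. Pads are 22 mm wide; open, the fingers measure 114 mm over their backs; the gripper's body (76 mm by 85 mm) begins 54 mm behind the grasp point. The pads swing forward as they close: fully open they stand 13 mm farther back than shut.
Start: joints at [1.093, 0.087, 1.371, -0, 1.684, -0.103], TCP at [0.201, 0.512, 0.25] pointing down, gripper open.
Joint ranges: [-3.1, 3.1], [-0.76, 2.03], [0.27, 2.55], [-1.08, 4.22], [0.17, 2.65], [-2.57, 2.57]. Speed limits (rad/s): [2.79, 2.79, 3.14, 3.14, 3.14, 3.14].

## Interface

Orientations are given as a rotation vector (axis times angle).
In Python, from plant import * gives the robot as it stands. The module is installed in compiled form; this text tells all that it offers.
- The arm moves only by the shell command python3 -m crank 'ROWS'. ROWS is JSON, one flat list of numbers, 7 for each row, row after row: the turn, a rotation vector about the tool's x, y, z in rad, then the shift along the tool's x, y, z in mm, then the gripper's target within -1 to 1 (shut at 1, half-way at 0, fully open at -1). A call has 1 to 8 rows; each row shifts and turns the commanded pose from where the row before left it, along the tool's axes as they then stand; what a row does not reach is not made up. A row lasts 1/8 s, in which the tool goes at most 62.5 mm and 10.7 degrees, less where a joint would pass 70% of its speed; a pose out of reach is approached as far as the arm can. A call with a gripper value outside its range is refused whole. The fingers move at their own pace and stop on an object; the grip force is fixed at half the most. Time passes only in rows, so rows that do not move let the fingers close. It gives the time, the measured TCP pose, the force and the opening at its end, in the units of the state.
- get_obs(): the state, without advancing time (a new reading comes with each control period).
- capture(name): name is "side" or "top" or "wrist"; returns the picture (480x640x3 uint8, red, green, blue); there is no depth.
- get_calibration(name): a dict with "fx", "fy", "cx", "cy" (pixels), "dist_coeffs" ([k1, k2, p1, p2, k3] as OpenCV has them; the pictures are not rectified), "R" (3x3) and "t" (3): a world point X has camera coordinates R X + t; the wrist camera has in their place "hand_eye" (4x4, takes a point from camera to tool coordinates, whose origin is the TCP and whose axes are the tool frame's). Camera axes: x right, y down, z forward; pixel columns grow to the right and rows downward; lengths in m; the calibration is good to about 2 mm. A picture is of the moment at which its call begins: read the wrist's pose just before it. get_calibration takes no time and is no camera call.
- finish_job(): hands the job in, once; it reports no verdict.
The state is a dict: "time": time; "joints": joint angles; "qd": joint speeds; "effort": joint torques, N m; "eef_pos": TCP position; "orientation": TCP orientation; "contact_force": force on the tool from outside, world axes, zero at the start; "torque": the same for the moment, N m; "finger_gap": finger opening in m.
Only numpy, scipy, OpenCV 4.12 (cv2) and the standard library are available. Lean on these libraries where they do the work, as an engineer would, in place of code of your own. Each camera call takes 0.05 s, during which the arm holds its last target. There are 200 camera calls.

## Working session

There is one attempt and no reset: what is moved stays moved. The work goes in short steps, Python scripts to look and compute and a shell command to move; the robot and the scene stay as the last step left them, time stands still between calls to the robot, and variables do not carry over. Pictures are saved under pics/ and viewed, about 8 in all and at most 12, crops included, and the job is handed in when it is done.

```bash
mkdir -p pics; cat > h.py <<'E'
from plant import *
import numpy as np, cv2
from scipy.spatial.transform import Rotation as Ro
def tool():
    o=get_obs(); return Ro.from_rotvec(o["orientation"]).as_matrix(), np.array(o["eef_pos"])
def cam(name):
    c=get_calibration(name); K=np.array([[c["fx"],0,c["cx"]],[0,c["fy"],c["cy"]],[0,0,1]]); d=np.array(c["dist_coeffs"])
    if name=="wrist":
        R,p=tool(); H=np.array(c["hand_eye"]); Rc=R@H[:3,:3]; pc=R@H[:3,3]+p   # cam->world
    else:
        Rw=np.array(c["R"]); Rc=Rw.T; pc=-Rw.T@np.array(c["t"])
    return K,d,Rc,pc
def rays(C,px):
    K,d,Rc,pc=C; u=cv2.undistortPoints(np.array(px,float).reshape(-1,1,2),K,d).reshape(-1,2)
    return (Rc@np.c_[u,np.ones(len(u))].T).T
def onz(C,px,z):
    r=rays(C,px); return C[3]+r*((z-C[3][2])/r[:,2])[:,None]
def proj(C,X):
    K,d,Rc,pc=C; Xc=(np.array(X,float).reshape(-1,3)-pc)@Rc
    return cv2.projectPoints(Xc,np.zeros(3),np.zeros(3),K,d)[0].reshape(-1,2)
def shot(name,f):
    C=cam(name); im=capture(name); cv2.imwrite("pics/"+f,im[:,:,::-1]); return C,im
E
python3 - <<'E'
from h import *
o=get_obs(); print(o)
for n in("side","top"):
    C,im=shot(n,n+"0.png"); print(n,C[3].round(3),C[2].round(2).tolist())
a=tool()[0]; print(a.round(3))
E
```

```text
{'time': 0.0, 'joints': array([ 1.09288514e+00,  8.80084670e-02,  1.37232922e+00,  2.12239339e-05,
        1.68363545e+00, -1.03101534e-01]), 'qd': array([-2.68004419e-05,  8.56681724e-04, -2.24673289e-04,  7.59573700e-04,
        2.33854786e-03,  1.33436672e-03]), 'effort': array([ 1.85690849e-03, -3.51864517e+01, -3.13277972e+01, -9.12151950e-05,
        1.08530611e-02, -1.35958240e-05]), 'eef_pos': array([0.20112718, 0.51138478, 0.24907186]), 'orientation': array([ 0.29229406,  1.55142291, -0.29588469]), 'contact_force': array([ 0.18739757, -0.06962094,  0.2216704 ]), 'torque': array([ 0.0223736 ,  0.04691429, -0.0202197 ]), 'finger_gap': 0.08520242016825}
side [0.465 0.818 0.848] [[-0.99, -0.08, 0.07], [-0.11, 0.67, -0.74], [0.01, -0.74, -0.67]]
top [0.484 0.002 1.032] [[-0.02, -1.0, 0.07], [-1.0, 0.02, -0.01], [0.01, -0.07, -1.0]]
[[-0.001  0.366  0.931]
 [-0.002  0.931 -0.366]
 [-1.    -0.002 -0.   ]]
```

View pics/top0.png

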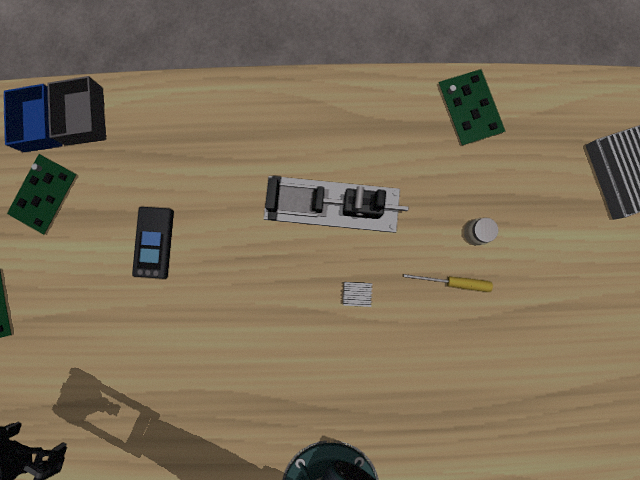

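View pics/side0.png

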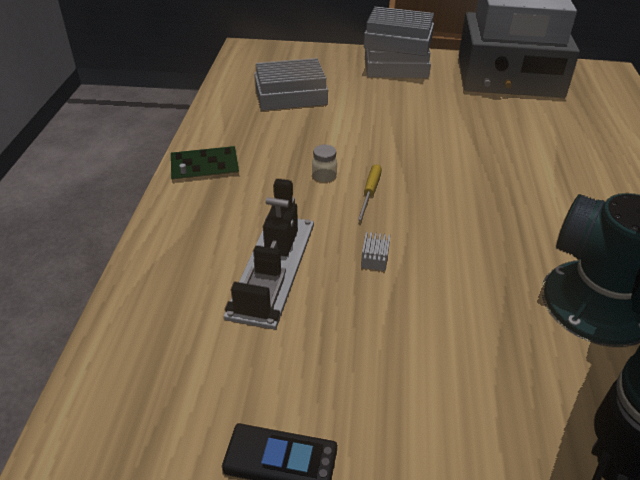

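Top view: the housing is at (357,294) with fins along image x. The clamp plate has corners near (268,176), (400,187), (397,232) and (265,220); the anvil is on the left (+y) and the grip post at (378,203). Next I'll measure both.

```bash
python3 - <<'E'
from h import *
C=cam("top"); im=cv2.imread("pics/top0.png"); hsv=cv2.cvtColor(im,cv2.COLOR_BGR2HSV)
def box(m,x0,y0,x1,y1):
    k=np.zeros_like(m); k[y0:y1,x0:x1]=m[y0:y1,x0:x1]
    k=cv2.morphologyEx(k,cv2.MORPH_CLOSE,np.ones((5,5)))
    c=max(cv2.findContours(k,0,2)[0],key=cv2.contourArea); r=cv2.minAreaRect(c); return r,cv2.boxPoints(r)
wood=((hsv[...,1]<60)*255).astype(np.uint8)
for nm,b,z in(("housing",(330,272,385,315),.045),("plate",(250,165,410,245),.012)):
    r,p=box(wood,*b); w=onz(C,p,z); print(nm,r,p.round(1).tolist()); print(w.round(4).tolist(), w.mean(0).round(4)); print(np.linalg.norm(np.diff(w,axis=0),axis=1).round(4), [np.degrees(np.arctan2(*(w[i+1]-w[i])[[1,0]])).round(1) for i in range(3)])
big=np.vstack([cv2.resize(im[160:245,250:420],None,fx=4,fy=4,interpolation=2),cv2.resize(im[268:320,250:420],None,fx=4,fy=4,interpolation=2)])
cv2.imwrite("pics/crop.png",big)
E
```

```text
housing ((357.37744140625, 293.96112060546875), (29.068281173706055, 23.70374870300293), 3.5763344764709473) [[342.1000061035156, 304.8999938964844], [343.6000061035156, 281.20001220703125], [372.6000061035156, 283.0], [371.1000061035156, 306.70001220703125]]
[[0.4116, -0.0358, 0.045], [0.4622, -0.0402, 0.045], [0.4567, -0.1026, 0.045], [0.4061, -0.098, 0.045]] [ 0.4342 -0.0691  0.045 ]
[0.0508 0.0626 0.0508] [np.float64(-5.0), np.float64(-95.0), np.float64(174.8)]
plate ((336.3837585449219, 204.23617553710938), (143.4656982421875, 44.67259979248047), 5.758259296417236) [[262.79998779296875, 219.3000030517578], [267.29998779296875, 174.8000030517578], [410.0, 189.1999969482422], [405.5, 233.6999969482422]]
[[0.6041, 0.1361, 0.012], [0.7052, 0.1248, 0.012], [0.665, -0.1976, 0.012], [0.5643, -0.1835, 0.012]] [ 0.6347 -0.03    0.012 ]
[0.1017 0.3249 0.1017] [np.float64(-6.4), np.float64(-97.1), np.float64(172.0)]
```

View pics/crop.png

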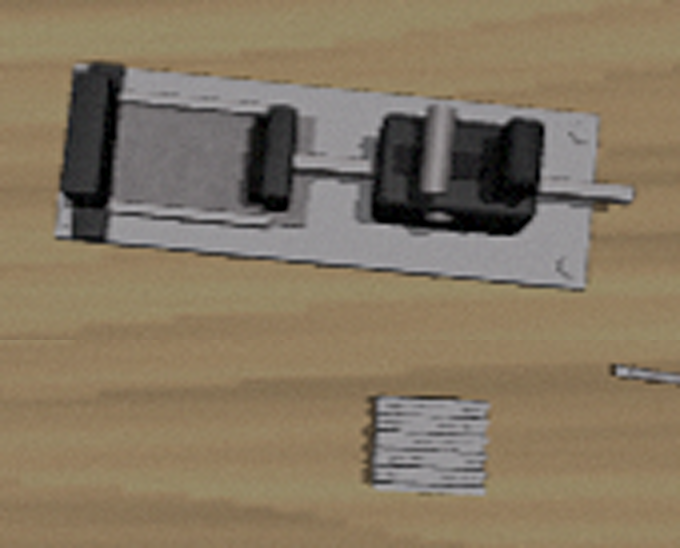

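Crop: the plate's true corners are (399.5,188.8), (395.8,232.5) and (263.8,219.2), since the mask also took in the bar's tail. The housing is lined up within a couple of degrees of the clamp. I'll fit the fixture frame and plan the approach.

```bash
cat >> h.py <<'E'
def fix(o,yaw):  # fixture -> world
    c,s=np.cos(yaw),np.sin(yaw); return lambda *p: np.array([o[0]+c*p[0]-s*p[1],o[1]+s*p[0]+c*p[1],p[2]])
def plan(target,yawdeg,n,g):  # rows to put TCP at target, tool x down, tool y at yaw; corrects tilt too
    R,p=tool(); y=np.array([np.cos(np.radians(yawdeg)),np.sin(np.radians(yawdeg)),0]); x=np.array([0,0,-1.])
    Rt=np.c_[x,y,np.cross(x,y)]; rv=Ro.from_matrix(R.T@Rt).as_rotvec(); d=(np.array(target)-p)/n*1000
    st=Ro.from_rotvec(rv/n).as_matrix()
    for i in range(n):
        print(*(rv/n).round(3),*(R.T@d).round(1),g,sep=","); R=R@st
E
python3 - <<'E'
from h import *
C=cam("top"); w=onz(C,[(263.8,219.2),(395.8,232.5),(399.5,188.8),(268.8,176.2)],.012); print(w.round(4).tolist(),np.linalg.norm(np.roll(w,-1,0)-w,axis=1).round(4))
for a,b in((1,0),(2,3)): print(np.degrees(np.arctan2(*(w[a]*-1+w[b])[[1,0]])))
print(w.mean(0))
plan((.434,-.069,.2),-5,11,-1)
E
```

```text
[[0.6042, 0.1338, 0.012], [0.5674, -0.1617, 0.012], [0.6664, -0.1737, 0.012], [0.7019, 0.1213, 0.012]] [0.2978 0.0997 0.2972 0.0985]
82.89656265831357
83.14176027878054
[ 0.63498517 -0.02006567  0.012     ]
0.117,0.0,0.0,4.5,-41.3,39.0,-1
0.117,0.0,0.0,4.5,-36.5,43.6,-1
0.117,0.0,0.0,4.5,-31.2,47.5,-1
0.117,0.0,0.0,4.5,-25.5,50.8,-1
0.117,0.0,0.0,4.5,-19.4,53.5,-1
0.117,0.0,0.0,4.5,-13.0,55.3,-1
0.117,0.0,0.0,4.5,-6.5,56.5,-1
0.117,0.0,0.0,4.5,0.1,56.9,-1
0.117,0.0,0.0,4.5,6.7,56.5,-1
0.117,0.0,0.0,4.5,13.3,55.3,-1
0.117,0.0,0.0,4.5,19.6,53.4,-1
```

```bash
python3 -m crank '[0.117,0,0,4.5,-41,39,-1, 0.117,0,0,4.5,-36.5,43.5,-1, 0.117,0,0,4.5,-31,47.5,-1, 0.117,0,0,4.5,-25.5,51,-1, 0.117,0,0,4.5,-19.5,53.5,-1, 0.117,0,0,4.5,-13,55.5,-1, 0.117,0,0,4.5,-6.5,56.5,-1, 0.117,0,0,4.5,0,57,-1]'
python3 -m crank '[0.117,0,0,4.5,6.5,56.5,-1, 0.117,0,0,4.5,13.5,55.5,-1, 0.117,0,0,4.5,19.5,53.5,-1, 0,0,0,0,0,0,-1,0,0,0,0,0,0,-1]'
python3 - <<'E'
from h import *
C,im=shot("wrist","w1.png"); R,p=tool(); print(p,R.round(3).tolist()); print(C[3].round(3))
print(proj(C,[[.434,-.069,.045]]))
E
```

```text
time: 1.1
eef_pos: [0.3706, 0.0878, 0.2139]
orientation: [1.019, 1.32, -1.018]
contact_force: [1.8, 0.5, 0.1]
finger_gap: 0.085
time: 1.72
eef_pos: [0.433, -0.0691, 0.2003]
orientation: [1.276, 1.167, -1.276]
contact_force: [0.3, 0.4, 0.6]
finger_gap: 0.0854
[ 0.43305435 -0.06858496  0.20054467] [[-0.001, 0.996, -0.09], [0.001, -0.09, -0.996], [-1.0, -0.001, -0.001]]
[0.44  0.011 0.324]
[[326.07058643 221.0460942 ]]
```

View pics/w1.png

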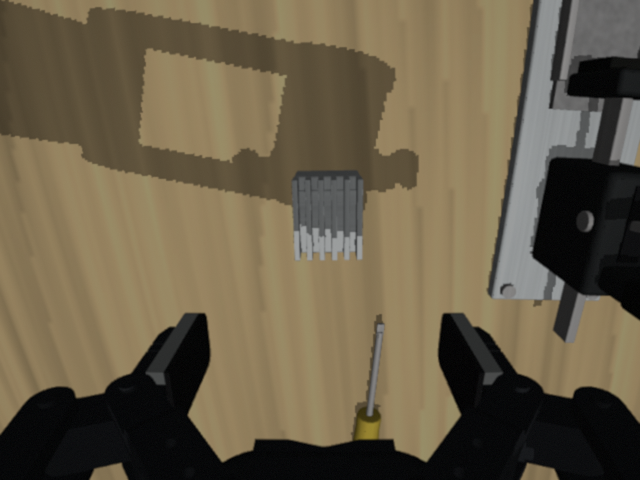

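Wrist view: the housing's top face is bounded by columns about 293–363, its far end at row about 259 and near end at row about 178. The screwdriver tip (380,325) lies well behind it.

```bash
python3 - <<'E'
from h import *
C=cam("wrist"); w=onz(C,[(294,259),(363,259),(294,178),(363,178)],.045); print(w.round(4).tolist(),w.mean(0))
print(onz(C,[(380,325)],.005))
plan((.434,-.069,.034),-5,4,-1)
E
```

```text
[[0.4078, -0.0957, 0.045], [0.4589, -0.1003, 0.045], [0.4146, -0.0354, 0.045], [0.4625, -0.0398, 0.045]] [ 0.435952  -0.0677905  0.045    ]
[[ 0.47316744 -0.18174782  0.005     ]]
-0.001,-0.0,0.0,41.6,0.3,0.1,-1
-0.001,-0.0,0.0,41.6,0.3,0.1,-1
-0.001,-0.0,0.0,41.6,0.3,0.1,-1
-0.001,-0.0,0.0,41.6,0.3,0.1,-1
```

```bash
python3 -m crank '[0,0,0,56,0.6,0.2,-1, 0,0,0,56,0.6,0.2,-1, 0,0,0,42,0.6,0,-1, 0,0,0,15.5,0,0,-1, 0,0,0,0,0,0,-1]'
python3 -m crank '[0,0,0,0,0,0,1, 0,0,0,0,0,0,1, 0,0,0,0,0,0,1, 0,0,0,0,0,0,1, 0,0,0,0,0,0,1,0,0,0,0,0,0,1]'
```

```text
time: 2.4
eef_pos: [0.435, -0.069, 0.0313]
orientation: [1.275, 1.167, -1.275]
contact_force: [-0.4, -0.5, -0.2]
finger_gap: 0.0855
time: 3.15
eef_pos: [0.4367, -0.0704, 0.0335]
orientation: [1.277, 1.162, -1.273]
contact_force: [-0.2, 0.8, 5.1]
finger_gap: 0.049
```

```bash
python3 -m crank '[0,0,0,-30,0,0,1, 0,0,0,-60,0,0,1, 0,0,0,-60,0,0,1, 0,0,0,-15,0,0,1,0,0,0,0,0,0,1]'
python3 - <<'E'
from h import *
R,p=tool(); print(R.round(3).tolist())
F=fix((.635,-.020),np.radians(83)); t=F(.082,0,.20); print(t)
plan(t,-7,6,1)
E
```

```text
time: 3.78
eef_pos: [0.4351, -0.07, 0.196]
orientation: [1.276, 1.164, -1.276]
contact_force: [-0.2, -0.0, -5.3]
finger_gap: 0.049
[[0.0, 0.996, -0.091], [0.0, -0.091, -0.996], [-1.0, 0.0, -0.0]]
[0.64499329 0.06138878 0.2       ]
0.005,-0.0,-0.0,-0.6,32.8,-25.0,1
0.005,-0.0,-0.0,-0.6,32.7,-25.2,1
0.005,-0.0,-0.0,-0.7,32.6,-25.3,1
0.005,-0.0,-0.0,-0.7,32.5,-25.5,1
0.005,-0.0,-0.0,-0.7,32.3,-25.7,1
0.005,-0.0,-0.0,-0.7,32.2,-25.8,1
```

```bash
python3 -m crank '[0.005,0,0,-0.7,32.8,-25,1, 0.005,0,0,-0.7,32.7,-25.2,1, 0.005,0,0,-0.7,32.6,-25.3,1, 0.005,0,0,-0.7,32.5,-25.5,1, 0.005,0,0,-0.7,32.3,-25.7,1, 0.005,0,0,-0.7,32.2,-25.8,1, 0,0,0,0,0,0,1, 0,0,0,0,0,0,1]'
python3 - <<'E'
from h import *
C,im=shot("wrist","w2.png"); R,p=tool(); print(p,np.degrees(np.arctan2(R[1,1],R[0,1])))
F=fix((.635,-.020),np.radians(83)); 
print(proj(C,[F(.12,-.028,.026),F(.12,.028,.026),F(.03,-.028,.026),F(.03,.028,.026),F(.12,-.033,.078),F(.12,.033,.078),F(.15,.05,.012),F(.15,-.05,.012)]).round(0).tolist())
E
```

```text
time: 4.78
eef_pos: [0.6434, 0.0614, 0.1962]
orientation: [1.293, 1.155, -1.304]
contact_force: [-0.2, -0.0, -4.0]
finger_gap: 0.0494
[0.64347042 0.06112657 0.19742699] -6.953939682850429
[[367.0, 165.0], [290.0, 165.0], [363.0, 278.0], [293.0, 278.0], [383.0, 177.0], [274.0, 177.0], [261.0, 121.0], [396.0, 121.0]]
```

View pics/w2.png

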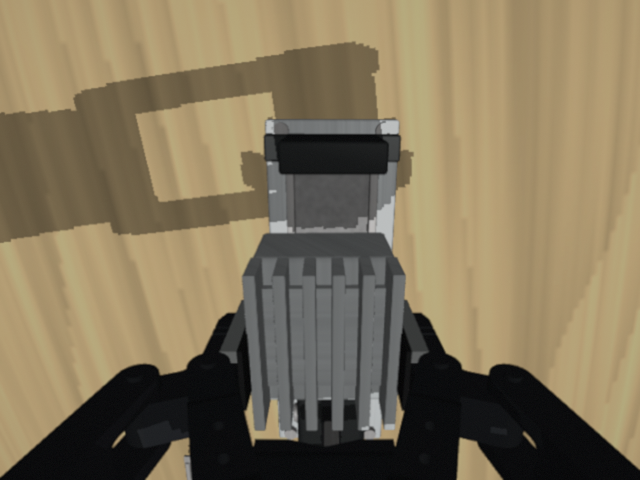

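Wrist view: the anvil's top front edge spans (277..389, row 173), the plate's end corners are at (266,120) and (399,120), and the bed strip runs from 293 to 371 at row about 200. The housing's lower front edge is (262..387, row 235). My fixture estimate looks about 2.7 mm off sideways, so I'll compute this by rays from the same camera.

```bash
python3 - <<'E'
from h import *
im=cv2.imread("pics/w2.png"); C=cam("wrist"); F=fix((.635,-.020),np.radians(83)); R,p=tool()
g=cv2.cvtColor(im,6)
for r in(185,200,215): print(r,[(int(i),int(v)) for i,v in enumerate(np.diff(g[r,255:410].astype(int))) if abs(v)>12])
def f(w): 
    d=w-F(0,0,0); c,s=np.cos(np.radians(83)),np.sin(np.radians(83)); return np.c_[d[:,0]*c+d[:,1]*s,-d[:,0]*s+d[:,1]*c,d[:,2]]*1000
print("tcp",f(p[None]).round(1))
for n,px,z in(("anvil",[(277,173),(389,173)],.078),("plate",[(266,120),(399,120)],.012),("bed",[(293,200),(371,200)],.026),("hous bottom front",[(262,235),(387,235)],p[2]-.0335),("hous top front",[(244,270),(405,270)],p[2]+.0115)): print(n,f(onz(C,px,z)).round(1).tolist())
cv2.imwrite("pics/w2c.png",cv2.resize(im[110:290,225:425],None,fx=4,fy=3.3,interpolation=2))
E
```

```text
185 [(37, -14), (114, 18), (115, 18), (122, 16), (148, 16), (149, 35), (150, 13)]
200 [(30, -14), (38, -19), (114, 20), (122, 19), (134, 16), (135, 38), (136, 14), (138, -23), (139, -19)]
215 [(14, 14), (30, -16), (38, -18), (113, 15), (114, 14), (120, 30), (121, 41), (122, 14), (137, -24), (138, -22), (139, 14)]
tcp [[ 81.6   1.5 197.4]]
anvil [[122.1, 31.0, 78.0], [122.2, -36.8, 78.0]]
plate [[150.7, 45.9, 12.0], [150.8, -52.8, 12.0]]
bed [[93.1, 26.0, 26.0], [93.2, -32.5, 26.0]]
hous bottom front [[110.9, 27.6, 163.9], [111.0, -23.8, 163.9]]
hous top front [[114.5, 26.1, 208.9], [114.6, -22.7, 208.9]]
```

View pics/w2c.png

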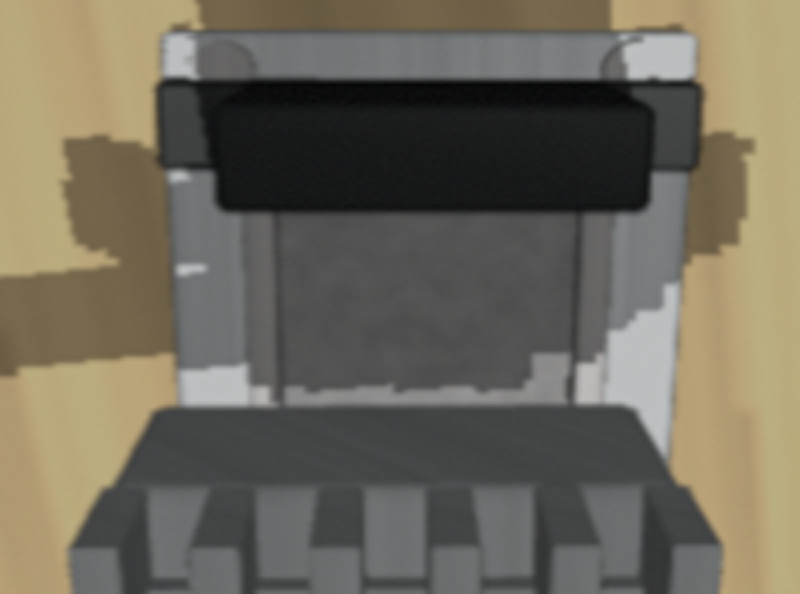

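Rails centre at fixture y ≈ -2.9 and housing at ≈ +1.8, both from the same view. So I shift +4.7 mm along tool y while going down part-way, then re-check.

```bash
python3 -m crank '[0,0,0,30,2.3,-0.5,1, 0,0,0,45,2.3,-0.5,1, 0,0,0,27,0,0,1, 0,0,0,0,0,0,1, 0,0,0,0,0,0,1]'
python3 - <<'E'
from h import *
C,im=shot("wrist","w3.png"); R,p=tool(); print(p)
cv2.imwrite("pics/w3c.png",cv2.resize(im[60:300,200:440],None,fx=3.3,fy=2.5,interpolation=2))
E
```

```text
time: 5.45
eef_pos: [0.6502, 0.0616, 0.1002]
orientation: [1.3, 1.148, -1.296]
contact_force: [-0.8, 0.5, -4.3]
finger_gap: 0.0485
[0.65077515 0.06168134 0.10110324]
```

View pics/w3c.png

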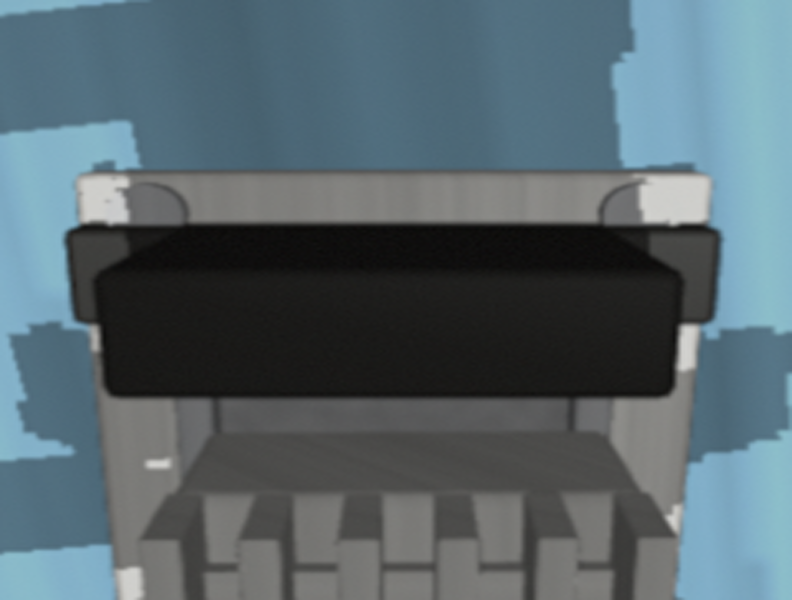

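Crop 2 (colours swapped in saving): rail inner edges at px 265.5/373.9 (row 220), anvil at 231/405 (row 216), housing lower front edge at 265/384 (row 233).

```bash
python3 - <<'E'
from h import *
C=cam("wrist"); R,p=tool()
c,s=np.cos(np.radians(83)),np.sin(np.radians(83))
def f(w): d=w-np.array([.635,-.02,0]); return np.c_[d[:,0]*c+d[:,1]*s,-d[:,0]*s+d[:,1]*c,d[:,2]]*1000
print("tcp",f(p[None]).round(1),np.degrees(np.arctan2(R[1,1],R[0,1])))
for n,px,z in(("anvil",[(231,216),(405,216)],.078),("plate",[(223.6,129),(415.5,129)],.012),("bed",[(265.5,220),(373.9,220)],.026),("hous bottom front",[(265.2,233),(383.9,233)],p[2]-.0335),("hous top front",[(242.5,276),(404.8,276)],p[2]+.0115)):
    w=f(onz(C,px,z)); print(n,w.round(1).tolist(),w[:,1].mean().round(1))
E
```

```text
tcp [[ 83.   -5.7 101.1]] -6.95748375619268
anvil [[123.4, 29.8, 78.0], [123.3, -36.1, 78.0]] -3.2
plate [[151.7, 46.0, 12.0], [151.6, -52.9, 12.0]] -3.5
bed [[106.9, 24.4, 26.0], [106.9, -31.3, 26.0]] -3.5
hous bottom front [[113.3, 18.7, 67.6], [113.2, -30.1, 67.6]] -5.7
hous top front [[114.0, 19.6, 112.6], [113.9, -29.9, 112.6]] -5.2
```

```bash
python3 -m crank '[0,0,0,10,-1,0,1, 0,0,0,15,-1,0,1, 0,0,0,12,0,0,1, 0,0,0,4,0,0,1, 0,0,0,0,0,0,1, 0,0,0,0,0,0,1]'
python3 -m crank '[0,0,0,2,0,0,1, 0,0,0,2,0,0,1, 0,0,0,0,0,0,1]'
python3 -m crank '[0,0,0,2,0,0,1, 0,0,0,0,0,0,1]'
```

```text
time: 6.25
eef_pos: [0.6483, 0.0623, 0.0581]
orientation: [1.298, 1.149, -1.297]
contact_force: [-0.3, 1.1, -4.8]
finger_gap: 0.0489
time: 6.62
eef_pos: [0.6475, 0.0623, 0.0533]
orientation: [1.298, 1.15, -1.298]
contact_force: [0.4, -0.4, -4.8]
finger_gap: 0.0489
time: 6.88
eef_pos: [0.6478, 0.0623, 0.0516]
orientation: [1.298, 1.149, -1.297]
contact_force: [-0.5, -0.0, -3.5]
finger_gap: 0.0491
```

```bash
python3 -m crank '[0,0,0,1,0,0,1, 0,0,0,0,0,0,1]'
python3 -m crank '[0,0,0,1,0,0,1, 0,0,0,0,0,0,1]'
```

```text
time: 7.12
eef_pos: [0.6479, 0.0623, 0.0516]
orientation: [1.298, 1.149, -1.297]
contact_force: [-3.2, 1.0, 1.3]
finger_gap: 0.0492
time: 7.38
eef_pos: [0.6478, 0.0623, 0.0515]
orientation: [1.298, 1.149, -1.297]
contact_force: [-6.1, 0.3, 6.1]
finger_gap: 0.0491
```

```bash
python3 -m crank '[0,0,0,0,0,0,-1, 0,0,0,0,0,0,-1, 0,0,0,0,0,0,-1, 0,0,0,0,0,0,-1, 0,0,0,0,0,0,-1]'
python3 -m crank '[0,0,0,-10,0,0,-1, 0,0,0,-40,0,0,-1, 0,0,0,-60,0,0,-1, 0,0,0,-40,0,0,-1, 0,0,0,0,0,0,-1, 0,0,0,0,0,0,-1]'
python3 - <<'E'
from h import *
C,im=shot("wrist","w4.png"); R,p=tool(); print(p)
E
```

```text
time: 8.0
eef_pos: [0.6478, 0.0622, 0.0494]
orientation: [1.298, 1.15, -1.298]
contact_force: [-0.4, -0.2, 0.6]
finger_gap: 0.0854
time: 8.75
eef_pos: [0.6475, 0.0623, 0.1995]
orientation: [1.298, 1.15, -1.298]
contact_force: [-0.5, -0.2, -1.4]
finger_gap: 0.0854
[0.64702985 0.06225904 0.19809876]
```

View pics/w4.png

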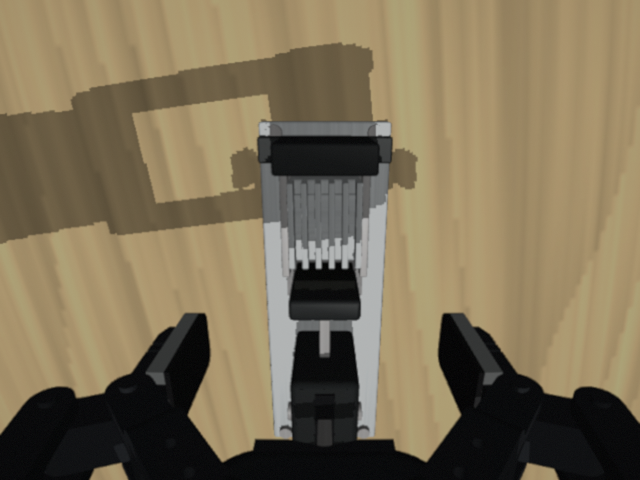

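The housing sits straight between the rails, ahead of the jaw, with fingers clear. Next I check the crossbar's position in the first top picture and plan the move to its anvil side.

```bash
python3 - <<'E'
from h import *
C=cam("top"); F=fix((.6385,-.0184),np.radians(83)); c,s=np.cos(np.radians(83)),np.sin(np.radians(83))
def f(w): d=w-F(0,0,0); return np.c_[d[:,0]*c+d[:,1]*s,-d[:,0]*s+d[:,1]*c,d[:,2]]*1000
cp=lambda x,y:(250+x/4,160+y/4)
print("bar top mid",f(onz(C,[cp(438,148)],.135)).round(1),"bar left edge",f(onz(C,[cp(424,148)],.128)).round(1),"plate", f(onz(C,[(331.9,204.2)],.012)).round(1))
print("tcp",f(tool()[1][None]).round(1)); plan(F(-.018,0,.2),-7,3,1)
E
```

```text
bar top mid [[-54.5   2.3 135. ]] bar left edge [[-48.    1.8 128. ]] plate [[-1.9  3.7 12. ]]
tcp [[ 81.1   1.4 198.1]]
0.0,0.0,0.001,-0.6,0.4,33.0,1
0.0,0.0,0.001,-0.6,0.4,33.0,1
0.0,0.0,0.001,-0.6,0.4,33.0,1
```

```bash
python3 -m crank '[0,0,0,0,0.4,33,1, 0,0,0,0,0.4,33,1, 0,0,0,0,0.4,33,1, 0,0,0,0,0,0,1, 0,0,0,0,0,0,1, 0,0,0,0,0,0,1]'
python3 -m crank '[0,0,0,35,0,0,1, 0,0,0,33,0,0,1, 0,0,0,0,0,0,1]'
python3 - <<'E'
from h import *
C,im=shot("side","s1.png"); print(tool()[1])
F=fix((.6385,-.0184),np.radians(83)); q=proj(C,[F(-.053,0,.128)])[0]; print(q); x,y=q.astype(int)
C2,i2=shot("top","t1.png")
a=cv2.resize(im[y-50:y+50,x-50:x+50],(400,400),interpolation=2); q2=proj(C2,[F(-.053,0,.128)])[0].astype(int); b=cv2.resize(i2[q2[1]-50:q2[1]+50,q2[0]-50:q2[0]+50],(400,400),interpolation=2)
cv2.imwrite("pics/st.png",np.hstack([a,b])[:,:,::-1])
E
```

```text
time: 9.55
eef_pos: [0.6368, -0.0351, 0.1988]
orientation: [1.297, 1.152, -1.297]
contact_force: [-0.5, -0.2, 0.5]
finger_gap: 0.0002
time: 9.93
eef_pos: [0.6347, -0.0349, 0.1275]
orientation: [1.294, 1.157, -1.303]
contact_force: [-0.8, 0.7, 0.4]
finger_gap: 0.0003
[ 0.63621976 -0.03520129  0.13020713]
[276.89735166 202.14558476]
```

View pics/st.png

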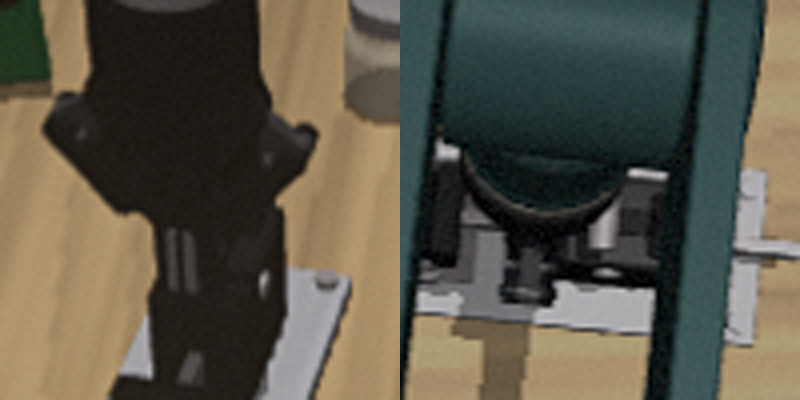

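The fingers are down on the anvil side of the crossbar, which is visible just right of the gripper in the top crop. I'll push in gently.

```bash
python3 -m crank '[0,0,0,0,0,7,1, 0,0,0,0,0,5,1, 0,0,0,0,0,0,1]'
python3 -m crank '[0,0,0,0,0,3,1, 0,0,0,0,0,0,1]'
python3 -m crank '[0,0,0,0,0,3,1, 0,0,0,0,0,0,1]'
python3 -m crank '[0,0,0,0,0,3,1, 0,0,0,0,0,0,1]'
```

```text
time: 10.4
eef_pos: [0.6359, -0.0488, 0.1325]
orientation: [1.299, 1.148, -1.297]
contact_force: [0.1, -0.1, -0.6]
finger_gap: 0.0003
time: 10.65
eef_pos: [0.6351, -0.0513, 0.1315]
orientation: [1.298, 1.149, -1.298]
contact_force: [0.3, 0.5, 0.6]
finger_gap: 0.0001
time: 10.9
eef_pos: [0.6348, -0.0534, 0.1314]
orientation: [1.299, 1.151, -1.297]
contact_force: [0.0, 2.5, 0.3]
finger_gap: -0.0006
time: 11.15
eef_pos: [0.6347, -0.0543, 0.1317]
orientation: [1.301, 1.154, -1.294]
contact_force: [1.1, 7.3, 1.1]
finger_gap: -0.0003
```

```bash
for i in 1 ; do python3 -m crank '[0,0,0,0,0,3,1, 0,0,0,0,0,0,1]'; python3 -m crank '[0,0,0,0,0,4,1, 0,0,0,0,0,0,1]';python3 -m crank '[0,0,0,0,0,4,1, 0,0,0,0,0,0,1]'; done | grep -v orient
```

```text
time: 11.4
eef_pos: [0.6345, -0.0559, 0.132]
contact_force: [-0.2, 11.5, 1.6]
finger_gap: -0.0001
time: 11.65
eef_pos: [0.6341, -0.0595, 0.1326]
contact_force: [-0.0, 12.0, 2.5]
finger_gap: 0.0
time: 11.9
eef_pos: [0.6337, -0.0632, 0.133]
contact_force: [-0.5, 12.5, 4.0]
finger_gap: -0.0002
```

```bash
for i in 1 ; do python3 -m crank '[0,0,0,0,0,3,1, 0,0,0,0,0,0,1]'; python3 -m crank '[0,0,0,0,0,2,1, 0,0,0,0,0,0,1]'; done | grep -v orient
```

```text
time: 12.15
eef_pos: [0.6333, -0.066, 0.1332]
contact_force: [-1.3, 11.6, 5.3]
finger_gap: 0.0002
time: 12.4
eef_pos: [0.6331, -0.0677, 0.1332]
contact_force: [-0.1, 13.1, 6.1]
finger_gap: -0.0001
```

```bash
(python3 -m crank '[0,0,0,0,0,-22,1, 0,0,0,0,0,0,1, 0,0,0,0,0,0,1, 0,0,0,0,0,6,1, 0,0,0,0,0,5,1, 0,0,0,0,0,5,1, 0,0,0,0,0,0,1]'; python3 -m crank '[0,0,0,0,0,3,1, 0,0,0,0,0,3,1, 0,0,0,0,0,0,1]') | grep -v orient
```

```text
time: 13.28
eef_pos: [0.6337, -0.063, 0.1326]
contact_force: [-0.6, 12.6, 3.0]
finger_gap: -0.0001
time: 13.65
eef_pos: [0.633, -0.0681, 0.1328]
contact_force: [-0.3, 14.3, 4.8]
finger_gap: 0.0002
```

Same force as before, so that was a free stroke. On to the third.

```bash
(python3 -m crank '[0,0,0,0,0,-22,1, 0,0,0,0,0,0,1, 0,0,0,0,0,0,1, 0,0,0,0,0,6,1, 0,0,0,0,0,5,1, 0,0,0,0,0,0,1]'; python3 -m crank '[0,0,0,0,0,4,1, 0,0,0,0,0,0,1]'; python3 -m crank '[0,0,0,0,0,4,1, 0,0,0,0,0,0,1]';python3 -m crank '[0,0,0,0,0,3,1, 0,0,0,0,0,0,1]') | grep -v orient
```

```text
time: 14.4
eef_pos: [0.6342, -0.0583, 0.1321]
contact_force: [1.2, 11.8, 1.9]
finger_gap: 0.0001
time: 14.65
eef_pos: [0.6339, -0.0614, 0.1325]
contact_force: [0.2, 13.6, 3.9]
finger_gap: -0.0002
time: 14.9
eef_pos: [0.6335, -0.0648, 0.1328]
contact_force: [0.2, 14.9, 5.1]
finger_gap: -0.0001
time: 15.15
eef_pos: [0.6332, -0.0667, 0.1329]
contact_force: [-0.2, 17.7, 4.5]
finger_gap: -0.0001
```

```bash
(python3 -m crank '[0,0,0,0,0,-22,1, 0,0,0,0,0,0,1, 0,0,0,0,0,0,1, 0,0,0,0,0,6,1, 0,0,0,0,0,4,1, 0,0,0,0,0,0,1]'; python3 -m crank '[0,0,0,0,0,3,1, 0,0,0,0,0,0,1]'; python3 -m crank '[0,0,0,0,0,2,1, 0,0,0,0,0,0,1]') | grep -v orient
```

```text
time: 15.9
eef_pos: [0.6345, -0.0558, 0.1317]
contact_force: [1.4, 15.1, 1.8]
finger_gap: -0.0002
time: 16.15
eef_pos: [0.6343, -0.0575, 0.1321]
contact_force: [1.1, 18.8, 3.3]
finger_gap: -0.0001
time: 16.4
eef_pos: [0.6342, -0.0587, 0.1323]
contact_force: [1.1, 18.5, 2.9]
finger_gap: 0.0001
```

```bash
(python3 -m crank '[0,0,0,0,0,2,1, 0,0,0,0,0,0,1]'; python3 -m crank '[0,0,0,0,0,2,1, 0,0,0,0,0,0,1]') | grep -v orient
```

```text
time: 16.65
eef_pos: [0.634, -0.0601, 0.1325]
contact_force: [0.6, 20.8, 4.0]
finger_gap: 0.0002
time: 16.9
eef_pos: [0.6339, -0.0613, 0.1327]
contact_force: [0.8, 23.5, 4.5]
finger_gap: -0.0005
```

```bash
python3 -m crank '[0,0,0,0,0,1,1, 0,0,0,0,0,0,1, 0,0,0,0,0,0,1]' | grep -v orient; python3 -m crank '[0,0,0,0,0,1,1, 0,0,0,0,0,0,1, 0,0,0,0,0,0,1]' | grep -v orient
```

```text
time: 17.27
eef_pos: [0.6338, -0.0615, 0.1327]
contact_force: [0.1, 24.6, 4.4]
finger_gap: -0.0001
time: 17.65
eef_pos: [0.6338, -0.0617, 0.1327]
contact_force: [1.7, 25.0, 3.9]
finger_gap: -0.0
```

The lever stalls short of home at 25 N. Release and re-squeeze gently to confirm.

```bash
(python3 -m crank '[0,0,0,0,0,-21,1, 0,0,0,0,0,0,1, 0,0,0,0,0,0,1, 0,0,0,0,0,5,1, 0,0,0,0,0,4,1, 0,0,0,0,0,0,1]'; python3 -m crank '[0,0,0,0,0,2,1, 0,0,0,0,0,0,1]';python3 -m crank '[0,0,0,0,0,2,1, 0,0,0,0,0,0,1]') | grep -v orient
```

```text
time: 18.4
eef_pos: [0.6346, -0.0557, 0.1318]
contact_force: [0.8, 13.7, 1.8]
finger_gap: -0.0001
time: 18.65
eef_pos: [0.6345, -0.0563, 0.1319]
contact_force: [2.1, 15.5, 2.0]
finger_gap: -0.0002
time: 18.9
eef_pos: [0.6343, -0.0576, 0.1321]
contact_force: [0.2, 18.2, 1.9]
finger_gap: 0.0002
```

```bash
(python3 -m crank '[0,0,0,0,0,2,1, 0,0,0,0,0,0,1]';python3 -m crank '[0,0,0,0,0,2,1, 0,0,0,0,0,0,1]';python3 -m crank '[0,0,0,0,0,1,1, 0,0,0,0,0,0,1]') | grep -v orient
```

```text
time: 19.15
eef_pos: [0.6342, -0.0589, 0.1324]
contact_force: [1.4, 20.1, 4.0]
finger_gap: 0.0003
time: 19.4
eef_pos: [0.6341, -0.0603, 0.1326]
contact_force: [1.5, 21.3, 4.1]
finger_gap: 0.0003
time: 19.65
eef_pos: [0.634, -0.0609, 0.1327]
contact_force: [0.8, 21.5, 4.7]
finger_gap: -0.0004
```

```bash
(python3 -m crank '[0,0,0,0,0,2,1, 0,0,0,0,0,0,1]';python3 -m crank '[0,0,0,0,0,1,1, 0,0,0,0,0,0,1, 0,0,0,0,0,0,1]') | grep -v orient
```

```text
time: 19.9
eef_pos: [0.6338, -0.0616, 0.1328]
contact_force: [1.9, 24.3, 5.3]
finger_gap: 0.0004
time: 20.27
eef_pos: [0.6338, -0.0619, 0.1328]
contact_force: [1.4, 25.7, 4.8]
finger_gap: -0.0001
```

Stalls at the same place again. Release, rise clear, and look.

```bash
python3 -m crank '[0,0,0,0,0,-12,1, 0,0,0,0,0,-10,1, 0,0,0,0,0,0,1, 0,0,0,-45,0,0,1, 0,0,0,-45,0,-33,1, 0,0,0,0,0,-35,1, 0,0,0,0,0,-35,1,0,0,0,0,0,0,1]'
python3 -m crank '[0,0,0,0,0,0,1,0,0,0,0,0,0,1]'
python3 - <<'E'
from h import *
C,im=shot("wrist","w5.png"); R,p=tool(); print(p)
cv2.imwrite("pics/w5c.png",cv2.resize(im[130:430,220:420],None,fx=3,fy=2,interpolation=2)[:,:,::-1])
E
```

```text
time: 21.28
eef_pos: [0.6479, 0.053, 0.2213]
orientation: [1.296, 1.15, -1.297]
contact_force: [-0.0, -1.1, 0.2]
finger_gap: -0.0004
time: 21.52
eef_pos: [0.6477, 0.0505, 0.2213]
orientation: [1.299, 1.148, -1.3]
contact_force: [0.1, -0.0, 0.3]
finger_gap: -0.0001
[0.64770112 0.05067142 0.22139338]
```

View pics/w5c.png

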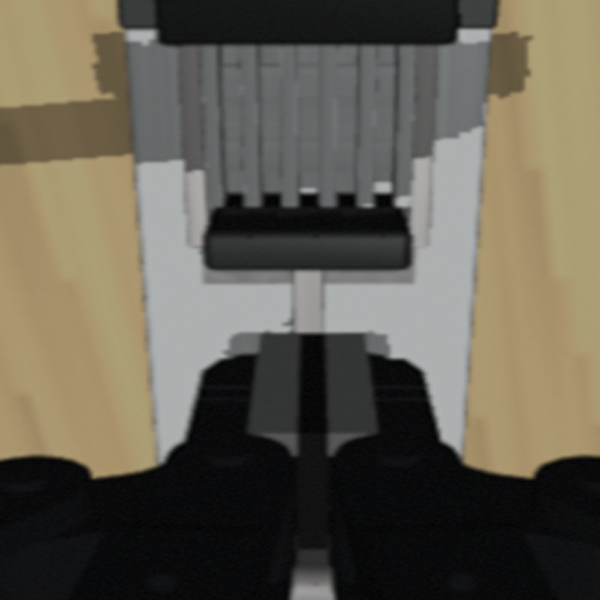

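Housing lies straight between the rails, with the jaw pad on its end (crop row about 195–207) and the anvil's edge at row 43. I'll measure the housing's end position against the anvil, and the lever angle from the top camera.

```bash
python3 - <<'E'
from h import *
C=cam("wrist"); F=fix((.6385,-.0184),np.radians(83)); c,s=np.cos(np.radians(83)),np.sin(np.radians(83))
def f(w): d=w-F(0,0,0); return (np.c_[d[:,0]*c+d[:,1]*s,-d[:,0]*s+d[:,1]*c,d[:,2]]*1000).round(1).tolist()
q=lambda *l:[(220+x/3,130+y/2) for x,y in l]
print("anvil edge",f(onz(C,q((165,43),(455,43)),.078)))
print("housing back end",f(onz(C,q((225,194),(398,194),(225,207)),.063)))
print("jaw front/back top",f(onz(C,q((215,208),(405,208),(210,235)),.078)))
w=onz(C,q((205,120),(413,120)),.063); print("housing sides",f(w))
_,im=shot("side","s2.png"); q=proj(cam("side"),[F(0,0,.05)])[0].astype(int); 
cv2.imwrite("pics/s2c.png",cv2.resize(im[q[1]-80:q[1]+80,q[0]-80:q[0]+80],(600,600),interpolation=2)[:,:,::-1])
E
```

```text
anvil edge [[120.6, 31.6, 78.0], [120.5, -31.6, 78.0]]
housing back end [[64.3, 20.8, 63.0], [64.2, -21.4, 63.0], [59.3, 21.0, 63.0]]
jaw front/back top [[63.8, 22.2, 78.0], [63.7, -22.0, 78.0], [53.8, 23.6, 78.0]]
housing sides [[91.8, 24.9, 63.0], [91.7, -24.3, 63.0]]
```

View pics/s2c.png

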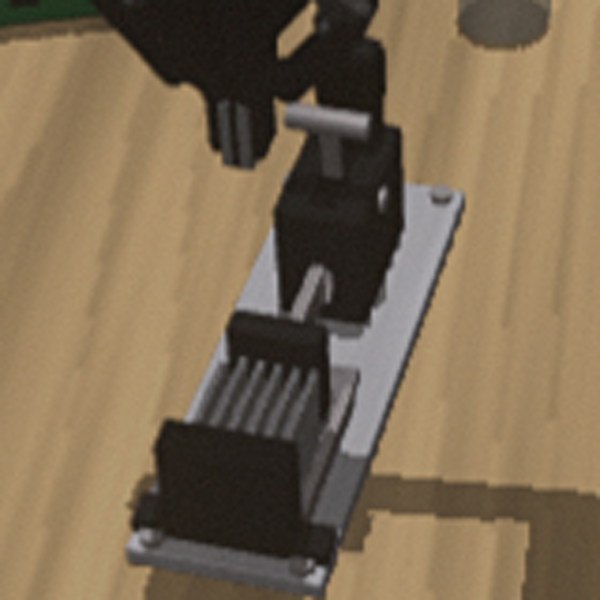

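Side view: the housing is flush between jaw and anvil, the crossbar is back forward of the post, and the gripper is clear. I'll open the fingers in free air and hand in.

```bash
python3 -m crank '[0,0,0,-30,0,0,0, 0,0,0,0,0,0,0, 0,0,0,0,0,0,0, 0,0,0,0,0,0,0, 0,0,0,0,0,0,0]'; python3 -c "
from plant import *
print(finish_job())"
```

```text
time: 22.25
eef_pos: [0.6474, 0.0522, 0.2503]
orientation: [1.297, 1.151, -1.299]
contact_force: [0.2, -0.0, 0.3]
finger_gap: 0.0428
the job is handed in; nothing more can be done
None
```

I set the housing down on the bed between the rails and let go of it. I then squeezed the trigger five times with closed fingers: three near-full strokes, then two that stalled short of home at about 25 N (peak reading 25.7 N). I handed in at 22.3 s with the trigger released and the gripper raised clear. `finish_job()` reported no verdict.

**Last checks:**
- **Position:** The wrist camera put the housing within about 0.5 mm of the rails' centre line. Its jaw end was at fixture x of roughly 59 to 64 mm, where flush against the anvil would be 60. That edge was blurred, so this is only a rough check.
- **Trigger and clearance:** The last side picture shows the jaw on the housing and the gripper clear. The crossbar stands away from the post; I judged that by eye and did not measure the trigger angle.

**What disagreed or stayed unsure:**
- **Camera offset:** The first top-camera fix of the clamp was about 3 mm off sideways from the wrist camera. I went by the wrist camera.
- **Grip force:** I could not measure it directly. The fifth squeeze followed nearly the same force curve as the fourth, so the pad may relax a little on release. I expect the remaining grip to be about 14 N or more, which is above the 8 N needed.
- **Bystanders:** I did not measure them again afterwards. The arm's path stayed clear of them.

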